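# Pack and seal the vial transport box

### The job

Put every loose capped vial into the blue transport box, shut the lid, swing the hasp bar over the lid until its fork sits under the left screw, and then run both thumbscrews home (clockwise). Start each screw gently: if it binds soon after the start, its thread is crossed, so stop at once before the brass insert is dragged round by more than about 20 degrees, back the screw off to its stop, and start it again. Leave the other things on the bench alone.

Things in the scene. Friction and masses are not known exactly. Their poses are not given: they have to be found in the camera images.
- box: blue open transport box, 145 (x) x 170 (y) x 60 mm high, walls and floor 5 mm, fixed to the bench; origin: centre of its underside, x points away from the robot to the lid hinge, z up. Round aluminium pillars (34 mm across, 66 mm high) stand outside its two side walls at x = -48, y = +108 and y = -108 mm.
- lid (a joint): white lid, 145 x 170 x 7 mm, hinged along the box's far rim. 0 = shut, 1.85 = leaning fully back. Left alone it falls shut when under about 1.5 and stays back when over it; a push from behind brings it over.
- lid_edge (a point): middle of the lid's free edge (the top edge while it stands open), 145 mm from the hinge
- lid_hinge (a point): middle of the lid's hinge line, 60 mm above the bench; it runs along the box's y
- hasp (a joint): steel hasp bar, 20 mm wide, 216 mm long, pivoted about a vertical axis on the right pillar, 73 mm above the bench. 0 = closed: the bar lies across the shut lid over its steel catch plate with its forked end under the head of the left screw. Positive = swung open, clockwise seen from above (from the left, past the far side, to the right); it stays where it is left.
- hasp_knob (a point): centre of the round red knob that stands on the middle of the hasp bar: 16 mm diameter, 32 mm high, 108 mm from the pivot; the bar's top lies 21 mm lower
- hasp_pivot (a point): point on the hasp's vertical pivot axis, at the knob's height
- screw_l (a joint): thumbscrew on the left (+y of the box, where the hasp's fork arrives) pillar, turn about its vertical axis in rad; 0 = near the start; positive = tighten, clockwise seen from above, sinking 1.1 mm per rad; 2.6 = home (stop), -1.15 = backed off to its stop. It turns easily (0.04 N m). If its thread is crossed it binds at about 0.4; backing it off to below -1.0 always clears the thread, after which it runs home freely.
- screw_l_grip (a point): centre of that screw's upright black paddle head, 32 mm long (along this point's x), 10 mm thick (y), 28 mm high, white mark towards -x; 12 mm of thin stem are free below the paddle
- insert_l (a joint): springy brass threaded insert (31 mm across, white tick) in the top of the same pillar: the angle in rad by which it is dragged round with a binding screw (1.0 N m per rad). About 0 with a sound thread; 0.45 is forcing it.
- screw_r (a joint): thumbscrew on the right (-y of the box, also the hasp's pivot) pillar, turn about its vertical axis in rad; 0 = near the start; positive = tighten, clockwise seen from above, sinking 1.1 mm per rad; 2.6 = home (stop), -1.15 = backed off to its stop. It turns easily (0.04 N m). If its thread is crossed it binds at about 0.4; backing it off to below -1.0 always clears the thread, after which it runs home freely.
- screw_r_grip (a point): centre of that screw's upright black paddle head, 32 mm long (along this point's x), 10 mm thick (y), 28 mm high, white mark towards -x; 12 mm of thin stem are free below the paddle
- insert_r (a joint): springy brass threaded insert (31 mm across, white tick) in the top of the same pillar: the angle in rad by which it is dragged round with a binding screw (1.0 N m per rad). About 0 with a sound thread; 0.45 is forcing it.
- vial_clear_mid (a point): centre (half-way up) of a capped vial, clear glass, blue cap, 26 mm diameter, 50 mm high, 30 g; z along its axis, upright at first; may be absent
- vial_red_mid (a point): centre (half-way up) of a capped vial, brown glass, red cap, 20 mm diameter, 36 mm high, 30 g; z along its axis, upright at first; may be absent
- vial_amber_a_mid (a point): centre (half-way up) of a capped vial, brown glass, black cap, 23 mm diameter, 45 mm high, 30 g; z along its axis, upright at first; may be absent
- vial_amber_b_mid (a point): centre (half-way up) of a capped vial, brown glass, black cap, 23 mm diameter, 45 mm high, 30 g; z along its axis, upright at first; may be absent
- timer: white bench timer with red bar, 66 x 62 x 18 mm; origin: centre of its underside; bystander
- tape_roll: yellow tape roll, 70 mm across, 20 mm high; origin: centre of its underside; bystander, stuck fast
- petri_stack: stack of cream petri dishes, 59 mm across, 31 mm high; origin: centre of its underside; bystander
- bottle_buffer: bottle with blue cap, 68 mm across, 125 mm high; origin: centre of its underside; bystander, stuck fast
- beaker: glass beaker, 61 mm across, 76 mm high; origin: centre of its underside; bystander, stuck fast

How it is judged:
On the way, in this order (a step that is already met when the one before it is completed fails the run):
1. every vial present lies or stands in the box (x of vial_clear_mid in the frame of box between -0.07 and 0.07 m and y of vial_clear_mid in the frame of box between -0.082 and 0.082 m and z of vial_clear_mid in the frame of box between 0.004 and 0.052 m and x of vial_red_mid in the frame of box between -0.07 and 0.07 m and y of vial_red_mid in the frame of box between -0.082 and 0.082 m and z of vial_red_mid in the frame of box between 0.004 and 0.052 m and x of vial_amber_a_mid in the frame of box between -0.07 and 0.07 m and y of vial_amber_a_mid in the frame of box between -0.082 and 0.082 m and z of vial_amber_a_mid in the frame of box between 0.004 and 0.052 m and x of vial_amber_b_mid in the frame of box between -0.07 and 0.07 m and y of vial_amber_b_mid in the frame of box between -0.082 and 0.082 m and z of vial_amber_b_mid in the frame of box between 0.004 and 0.052 m), for 0.2 s.
2. the lid is shut (all of step 1 and value of joint lid below 0.05 rad), for 0.2 s.
3. the hasp is swung over the shut lid (value of joint lid below 0.05 rad and value of joint hasp below 0.06 rad), for 0.2 s.
4. both thumbscrews are home (all of step 3 and value of joint each of screw_l, screw_r above 2.4 rad), for 0.2 s.
At the end, for the whole second after the job is handed in: every vial present is in the box, the lid is shut (within 0.05 rad), the hasp is closed (within 0.06 rad), and both screws are turned past 2.4 rad (all of step 1 and all of step 4); the robot touches nothing.
It fails at once if a crossed screw is forced: its insert is dragged round by more than 0.45 rad (value of joint any of insert_l, insert_r above 0.45 rad).
It fails at once if the timer or the petri dishes are moved by more than 3 cm (distance of any of timer, petri_stack from where it was at the start of the episode above 0.03 m).
Of vial_clear, vial_red, vial_amber_a, vial_amber_b only 2 to 3 are there at a start; the rules pass over those that are not, and their reading is None.
At some moment in a run one of vial_clear, vial_red, vial_amber_a, vial_amber_b may be knocked a few centimetres aside while the robot is not near it.
Once in a run the grip may slacken for a moment while it holds something.
It also fails if it takes over 210 s, if anything falls off the work surface, if the arm or the gripper's body presses on something with over 40 N, if the wrist force passes 120 N, or if a joint passes its speed limit or range.

### The arm

A 6-joint arm with a two-finger parallel gripper is mounted at the origin on a cart in front of the work surface, level with it; the furniture and walls round the work are solid. World frame = base frame: x ahead of the robot, y to its left, z up, the work surface at z = 0. Lengths are in m, angles in rad, forces in N, time in s.
With the tool pointing down it reaches from about 0.4 to 0.925 m from the base axis. Payload 12.5 kg.
Tool frame: the origin (TCP) lies on the centre line of the jaws, within the pads' length; the fingertips stand 17 mm ahead of it and the grasp point (between the pads) lies 2 mm behind it (manip.finger_overhang is the z of the fingertips in the tool frame, in m); z points along the fingers, y is the line along which they close (so a half turn about z gives the same grasp; the last joint's range is limited). The gripper opens to 95 mm and grips with 3 to 60 N. Pads are 20 mm wide; open, the fingers measure 119 mm over their backs; the gripper's body (75 mm by 180 mm) begins 59 mm behind the grasp point.
Start: joints at [-1.287, 0.491, 1.559, -0, 1.092, -0.106], TCP at [0.238, -0.578, 0.232] pointing down, gripper open.
Joint ranges: [-3.1, 3.1], [-0.84, 2.19], [0.05, 2.79], [-1.13, 4.28], [0.06, 2.93], [-2.69, 2.69]. Speed limits (rad/s): [2.22, 2.22, 2.79, 3.14, 3.14, 3.14].

### API

Orientations are given as a unit quaternion [w, x, y, z].
In Python, from bench import manip, imaging, nets gives the robot as it stands. The module is installed in compiled form; this text tells all that it offers.
- The arm moves only by the tool move_arm, never from a script. Its argument "commands" is text: rows parted by semicolons, each of 7 numbers parted by spaces: the turn, a rotation vector about the world's x, y, z in rad, then the shift along the world's x, y, z in m, then the finger opening in m, from 0 to 0.0951. In form: wx wy wz tx ty tz gripper; .... A call has 1 to 8 rows; each row is the pose to reach, as a shift and turn from the pose commanded when the call began; what a row does not reach only later rows make up. A row lasts 1/8 s, in which the tool goes at most 62.5 mm and 10.7 degrees, less where a joint would pass 70% of its speed; a pose out of reach is approached as far as the arm can. A call with a gripper value outside its range is refused whole. The fingers move at their own pace and stop on an object; the grip force is fixed at half the most. Time passes only in rows, so rows that repeat a pose let the fingers close. It gives the time, the measured TCP pose, the force, the opening and the grip force at its end, in the units of the state.
- manip.get_state(): the state, without advancing time (a new reading comes with each control period).
- imaging.capture(name): name is "scene" or "top" or "wrist"; returns a dict with "img" (400x640x3 uint8, red, green, blue), "K" (3x3 intrinsics, pixels), "extrinsics" (4x4, takes a point from world to camera coordinates); the wrist camera has in their place "mount" (4x4, takes a point from camera to tool coordinates, whose origin is the TCP and whose axes are the flange's). Camera axes: x right, y up, looking along -z (the intrinsics and any distortion apply to the point x, -y, -z); pixel columns grow to the right and rows downward; lengths in m; the calibration is good to about 2 mm. A picture is of the moment at which its call begins: read the wrist's pose just before it. There is no depth.
- manip.sign_off(): hands the job in; it is judged then, once.
Trained networks look in the newest picture that a camera, given by its name, has taken for a name from the list of things; names that differ only in an ending like _2 or _b are one class to them, and where a whole thing is asked for, a point or a joint stands for the part that bears it (a point fixed in the world has none). Each returns a list of dicts, best first, with "confidence" (0 to 1); they miss things now and then, are a little off and sometimes report something else, mostly with a low value. They report only what shows in the picture. A call takes as long as a camera call.
- nets.cut_out(camera, query): "pixels" (400x640 bool, what is visible of it) and "box" ([left, top, right, bottom] in pixels, round what is visible of it).
The state is a dict: "time": time; "joint_pos": joint angles; "dq": joint speeds; "joint_efforts": joint torques, N m; "position": TCP position; "orientation": TCP orientation; "wrist_force": force on the tool from outside, world axes, zero at the start; "wrist_torque": the same for the moment, N m; "finger_gap": opening from 0.0 (shut) to 1.0 (fully open); "grasp_force": force on a finger pad.
Only numpy, scipy, OpenCV 4.12 (cv2) and the standard library are available. Lean on these libraries where they do the work, as an engineer would, in place of code of your own. Each camera call takes 0.05 s, during which the arm holds its last target. There are 200 camera calls.

## Working session

There is one attempt and no reset: what is moved stays moved. The work goes in short steps, Python scripts to look and compute and a tool call to move; the robot and the scene stay as the last step left them, time stands still between calls to the robot, and variables do not carry over. Pictures are saved under pics/ and viewed, at most 14 in all, crops included, and the job is handed in when it is done.

Besides the shell and the picture viewer there is one more tool, called after "Emit:" as name(argument=value, ...) on one line, values as JSON. move_arm: Moves the arm, as the interface text tells. Its arguments: {"type":"object","properties":{"commands":{"type":"string"}},"required":["commands"]}

```bash
mkdir -p pics; cat > h.py <<'E'
import numpy as np, cv2
from bench import manip, imaging, nets
from scipy.spatial.transform import Rotation as R
def cap(n):
    s=manip.get_state(); c=imaging.capture(n); c['img']=np.asarray(c['img'])
    if 'extrinsics' in c: E=np.array(c['extrinsics'])
    else:
        T=np.eye(4); q=s['orientation']; T[:3,:3]=R.from_quat([q[1],q[2],q[3],q[0]]).as_matrix(); T[:3,3]=s['position']
        E=np.linalg.inv(T@np.array(c['mount']))
    c['E']=E; c['K']=np.array(c['K']); return c
def save(c,f,crop=None,sc=1):
    im=c['img'][:,:,::-1]
    if crop: l,t,r,b=crop; im=im[t:b,l:r]
    cv2.imwrite('pics/'+f,cv2.resize(im,None,fx=sc,fy=sc,interpolation=cv2.INTER_CUBIC))
def ray(c,u,v,z):
    K=c['K'];d=np.array([(u-K[0,2])/K[0,0],-(v-K[1,2])/K[1,1],-1.])
    Ei=np.linalg.inv(c['E']);o=Ei[:3,3];w=Ei[:3,:3]@d
    return o+w*(z-o[2])/w[2]
def proj(c,p):
    q=c['E']@np.append(p,1);K=c['K'];return np.array([K[0,0]*q[0]/-q[2]+K[0,2],K[1,1]*-q[1]/-q[2]+K[1,2]])
def st():
    s=manip.get_state();print('t',round(s['time'],2),'p',np.round(s['position'],4),'q',np.round(s['orientation'],3),'gap',round(s['finger_gap']*95.1,1),'gf',round(s['grasp_force'],1),'F',np.round(s['wrist_force'],1),'M',np.round(s['wrist_torque'],2),'j',np.round(s['joint_pos'],2));return s
def det(c,n,q,k=3):
    for d in nets.cut_out(n,q)[:k]:
        p=d['pixels'];v,u=np.nonzero(p);print(n,q,round(d['confidence'],2),'box',d['box'],'cen',u.mean().round(1),v.mean().round(1),'n',len(u))
E
python3 - <<'E'
from h import *
st()
for n in('scene','top'):
    c=cap(n);save(c,n+'0.png')
    print(n,np.round(np.linalg.inv(c['E']),3).tolist(),c['K'].tolist(),[k for k in c])
    for q in ('box','lid','hasp','hasp_knob','screw_l','screw_r','vial_clear_mid','vial_red_mid','vial_amber_a_mid','timer','petri_stack'): det(c,n,q)
E
```

```text
t 0.0 p [ 0.2375 -0.5779  0.2311] q [-0.001  0.981  0.194 -0.   ] gap 95.2 gf 0.0 F [ 0.7  0.3 -0.5] M [-0.03  0.01 -0.02] j [-1.29  0.49  1.56 -0.    1.09 -0.11]
scene [[-0.867, 0.318, -0.383, 0.04], [-0.498, -0.556, 0.666, 0.928], [-0.001, 0.768, 0.641, 0.973], [0.0, 0.0, 0.0, 1.0]] [[431.86587049176086, 0.0, 318.8716528185733], [0.0, 431.86587049176086, 199.78343122825513], [0.0, 0.0, 1.0]] ['img', 'K', 'extrinsics', 'E']
scene box 0.58 box [334.3, 115.5, 402.7, 206.0] cen 367.3 162.0 n 3129
scene lid 0.6 box [335.5, 118.6, 362.5, 169.8] cen 350.5 143.2 n 924
scene hasp 0.44 box [359.9, 130.0, 400.8, 153.6] cen 378.9 140.9 n 237
scene screw_l 0.64 box [397.4, 140.9, 400.4, 151.3] cen 398.4 145.5 n 71
scene screw_r 0.64 box [397.4, 140.9, 400.4, 151.3] cen 398.4 145.5 n 71
scene vial_clear_mid 0.44 box [335.0, 116.7, 405.4, 205.3] cen 367.4 162.0 n 3098
scene vial_clear_mid 0.42 box [350.1, 210.5, 354.3, 224.0] cen 351.3 216.4 n 95
scene vial_clear_mid 0.17 box [254.0, 218.2, 272.8, 241.8] cen 262.8 228.0 n 320
scene timer 0.54 box [387.4, 148.1, 393.8, 157.2] cen 388.7 152.9 n 42

[... 586 characters left out ...]
0, 236.7] cen 435.0 202.7 n 273
top hasp 0.21 box [331.0, 228.0, 340.3, 233.8] cen 334.0 229.5 n 30
top hasp_knob 0.63 box [425.6, 175.5, 439.7, 226.5] cen 434.9 202.7 n 342
top screw_l 0.34 box [378.3, 177.6, 430.5, 203.1] cen 401.3 189.2 n 886
top screw_r 0.34 box [378.3, 177.6, 430.5, 203.1] cen 401.3 189.2 n 886
top vial_clear_mid 0.41 box [429.4, 180.7, 442.5, 222.9] cen 435.6 200.5 n 242
top vial_clear_mid 0.37 box [331.1, 227.1, 339.7, 234.2] cen 334.0 229.2 n 37
top vial_amber_a_mid 0.44 box [429.6, 223.5, 433.8, 231.2] cen 430.8 227.9 n 34
top timer 0.56 box [436.0, 211.9, 454.2, 232.5] cen 442.6 221.5 n 265
top petri_stack 0.66 box [213.8, 225.0, 232.8, 239.2] cen 222.3 232.1 n 168
```

View pics/scene0.png

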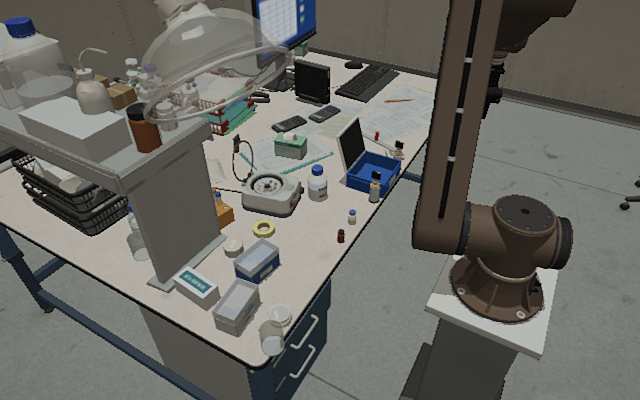

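View pics/top0.png

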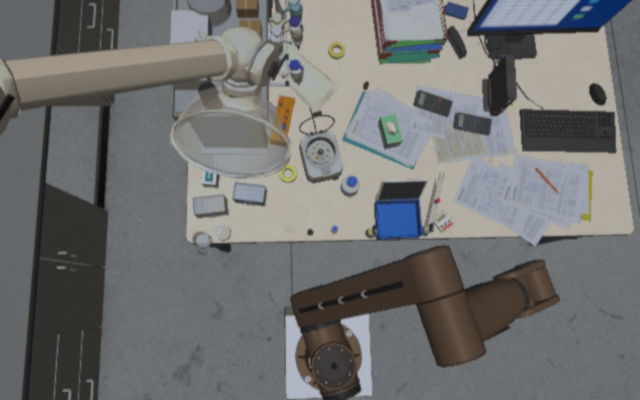

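The scene view shows the box at about (368,172), a clear vial at (352,216) and a brown vial at (340,236). The top view shows the box at (400,215), vials at (334,229) and (310,232), the hasp at (433,200) swung open, and the timer at (443,222).

```bash
python3 - <<'E'
from h import *
c=cap('top');save(c,'t1.png',(295,165,465,245),4.7)
for n,u,v,z in[('clear',334,229,.04),('brown',310,232,.03),('boxNL',376,239,.06),('boxNR',421,236,.06),('boxFL',376,201,.06),('boxFR',420,199,.06),('knob',437,201,.09),('timer',443,222,.01)]:print(n,np.round(ray(c,u,v,z),3))
c=cap('scene');save(c,'s1.png',(320,100,420,250),4)
for n,u,v,z in[('clear',352,216,.025),('brown',340.5,236,.018),('knob',377,134,.09)]:print(n,np.round(ray(c,u,v,z),3))
E
```

```text
clear [ 0.467 -0.034  0.04 ]
brown [0.459 0.058 0.03 ]
boxNL [ 0.423 -0.192  0.06 ]
boxNR [ 0.431 -0.365  0.06 ]
boxFL [ 0.57  -0.199  0.06 ]
boxFR [ 0.575 -0.371  0.06 ]
knob [ 0.561 -0.428  0.09 ]
timer [ 0.491 -0.47   0.01 ]
clear [ 0.471 -0.039  0.025]
brown [0.463 0.056 0.018]
knob [ 0.57 -0.45  0.09]
```

View pics/t1.png

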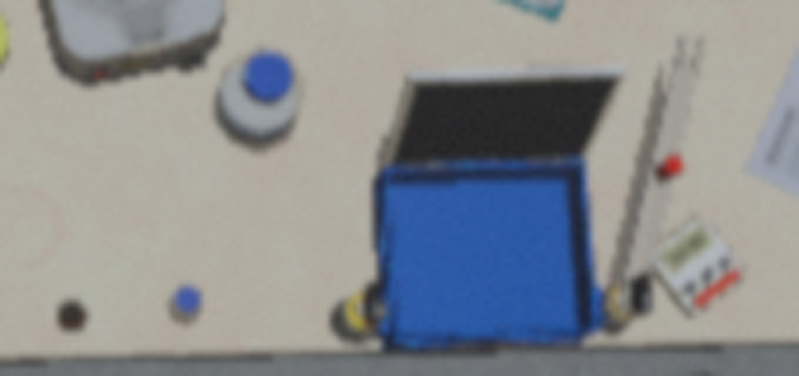

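View pics/s1.png

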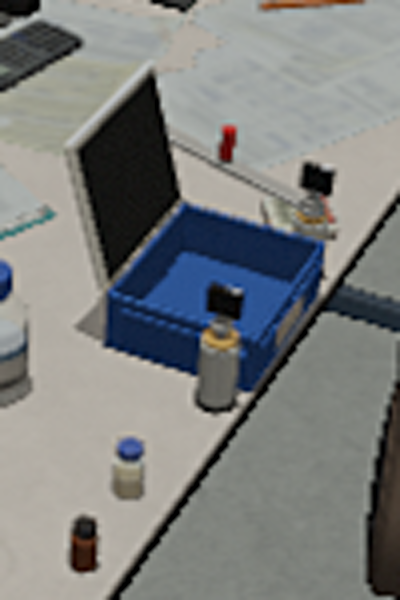

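Two vials are visible: clear at about (0.469,-0.037) and brown at about (0.462,0.057). The lid is open and the hasp is swung out towards the timer. I'm moving above the vials to look closer.

Emit:
move_arm(commands="0 0 0.17 0.033 0.075 0.02 0.095;0 0 0.34 0.067 0.15 0.02 0.095;0 0 0.5 0.1 0.225 0.02 0.095;0 0 0.67 0.13 0.3 0.02 0.095;0 0 0.84 0.163 0.38 0.02 0.095;0 0 1.0 0.2 0.46 0.02 0.095;0 0 1.18 0.232 0.55 0.02 0.095;0 0 1.18 0.232 0.55 0.02 0.095")

```text
time: 2.3
position: [0.4332, -0.118, 0.2519]
orientation: [0.0, 0.707, 0.708, 0.0]
wrist_force: [1.4, -0.1, -0.6]
finger_gap: 0.998
grasp_force: 0.0
```

```bash
cat > look.py <<'E'
from h import *
import sys
s=st();c=cap('wrist');save(c,sys.argv[1])
print(np.round(np.linalg.inv(c['E']),3).tolist())
for q in sys.argv[2:]: det(c,'wrist',q)
E
python3 look.py w1.png vial_clear_mid vial_amber_a_mid vial_red_mid
```

```text
t 2.3 p [ 0.4332 -0.118   0.2519] q [0.    0.707 0.708 0.   ] gap 94.9 gf 0.0 F [ 1.4 -0.1 -0.6] M [-0.04 -0.12 -0.04] j [-0.41  0.22  1.94  0.    0.98 -0.41]
[[1.0, -0.001, -0.0, 0.434], [0.001, 0.97, 0.243, -0.049], [-0.0, -0.243, 0.97, 0.406], [0.0, 0.0, 0.0, 1.0]]
wrist vial_clear_mid 0.86 box [348.2, 102.0, 369.0, 123.6] cen 356.9 114.1 n 414
wrist vial_clear_mid 0.4 box [451.7, 253.4, 459.6, 393.8] cen 457.2 370.2 n 111
wrist vial_amber_a_mid 0.8 box [340.6, 15.3, 366.4, 42.0] cen 352.5 28.6 n 543
```

View pics/w1.png

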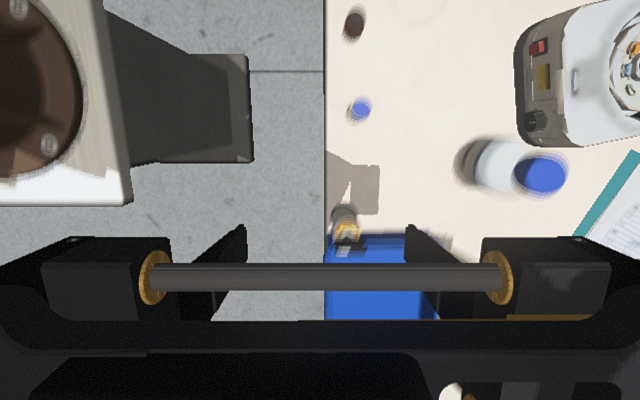

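Blurred, since the arm was still moving. The clear vial is at (357,113), the brown one at (352,28), and the left pillar screw at (345,232). I'll settle, then measure.

Emit:
move_arm(commands="0 0 0 0 0 0 0.095;0 0 0 0 0 0 0.095;0 0 0 0 0 0 0.095")

```text
time: 2.88
position: [0.4324, -0.1208, 0.2515]
orientation: [0.0, 0.708, 0.706, 0.0]
wrist_force: [-0.8, 0.7, -0.6]
finger_gap: 0.998
grasp_force: 0.0
```

```bash
python3 - <<'E'
from h import *
st();c=cap('wrist')
for q,h in(('vial_clear_mid',.05),('vial_amber_a_mid',.045),('vial_red_mid',.036)):
    for d in nets.cut_out('wrist',q)[:2]:
        b=d['box'];print(q,round(d['confidence'],2),b)
        # fit: project cylinder box
        from scipy.optimize import least_squares
        r={.05:.013,.045:.0115,.036:.01}[h]
        a=np.linspace(0,2*np.pi,40)
        def f(p):
            P=np.array([proj(c,[p[0]+r*k*np.cos(t),p[1]+r*k*np.sin(t),z]) for z,k in((0,1),(h*.65,1),(h,.8)) for t in a]);return np.r_[P.min(0),P.max(0)]-b
        s=least_squares(f,ray(c,(b[0]+b[2])/2,(b[1]+b[3])/2,h/2)[:2]);print(np.round(s.x,4),np.round(s.fun,1))
E
```

```text
t 2.88 p [ 0.4324 -0.1208  0.2515] q [0.    0.708 0.706 0.   ] gap 94.9 gf 0.0 F [-0.8  0.7 -0.6] M [-0.05 -0.06  0.04] j [-0.42  0.22  1.94 -0.    0.98 -0.42]
vial_clear_mid 0.76 [347.9, 97.8, 371.6, 121.3]
[ 0.4752 -0.0327] [-0.   0.1  0.  -0.1]
vial_amber_a_mid 0.73 [340.3, 13.6, 363.4, 43.1]
[0.464  0.0569] [ 0.8 -1.3 -0.7  1.5]
vial_red_mid 0.62 [444.4, 248.6, 468.2, 391.3]
[ 0.6259 -0.3322] [  0.7  59.6  -0.6 -57. ]
```

Emit:
move_arm(commands="0 0 0 0.02 0.05 -0.02 0.095;0 0 0 0.041 0.087 -0.05 0.095;0 0 0 0.041 0.087 -0.1 0.095;0 0 0 0.041 0.087 -0.15 0.095;0 0 0 0.041 0.087 -0.19 0.095;0 0 0 0.041 0.087 -0.221 0.095;0 0 0 0.041 0.087 -0.221 0.095;0 0 0 0.041 0.087 -0.221 0.02")

```text
time: 4.08
position: [0.4741, -0.033, 0.0314]
orientation: [0.0, 0.707, 0.707, 0.0]
wrist_force: [0.5, -0.4, 0.0]
finger_gap: 0.94
grasp_force: 0.0
```

Emit:
move_arm(commands="0 0 0 0 0 0 0.01;0 0 0 0 0 0 0.01;0 0 0 0 0 0 0.01;0 0 0 0 0 0 0.01;0 0 0 0 0 0 0.01")

```text
time: 4.7
position: [0.4736, -0.0329, 0.0306]
orientation: [0.0, 0.707, 0.707, 0.0]
wrist_force: [-0.2, -0.5, 0.2]
finger_gap: 0.427
grasp_force: 0.0
```

Emit:
move_arm(commands="0 0 0 0 0 0 0.01;0 0 0 0 0 0 0.01;0 0 0 0 0 0 0.01;0 0 0 0 0 0 0.01;0 0 0 0 0 0.05 0.01;0 0 0 0 0 0.1 0.01;0 0 0 0 0 0.13 0.01;0 0 0 0 0 0.13 0.01")

```text
time: 5.7
position: [0.4744, -0.033, 0.1623]
orientation: [0.002, 0.707, 0.707, 0.001]
wrist_force: [0.2, 0.4, -0.7]
finger_gap: 0.26
grasp_force: 30.0
```

Emit:
move_arm(commands="0 0 0 0.006 -0.05 0.03 0.01;0 0 0 0.006 -0.11 0.03 0.01;0 0 0 0.006 -0.17 0.03 0.01;0 0 0 0.006 -0.217 0.03 0.01;0 0 0 0.006 -0.217 0.03 0.01;0 0 0 0.006 -0.217 0.03 0.01")

```text
time: 6.45
position: [0.4792, -0.2493, 0.1893]
orientation: [-0.001, 0.708, 0.707, -0.0]
wrist_force: [-0.5, -0.6, 0.1]
finger_gap: 0.26
grasp_force: 30.0
```

```bash
python3 look.py w2.png vial_clear_mid screw_l box lid hasp_knob timer
```

```text
t 6.45 p [ 0.4792 -0.2493  0.1893] q [-0.001  0.708  0.707 -0.   ] gap 24.7 gf 30.0 F [-0.5 -0.6  0.1] M [ 0.   -0.11 -0.  ] j [-0.6   0.42  1.82  0.    0.91 -0.6 ]
[[1.0, 0.001, 0.003, 0.481], [-0.002, 0.97, 0.242, -0.18], [-0.003, -0.242, 0.97, 0.343], [0.0, 0.0, 0.0, 1.0]]
wrist vial_clear_mid 0.61 box [302.7, 220.7, 347.8, 293.6] cen 325.6 245.6 n 1706
wrist screw_l 0.93 box [275.7, 108.2, 319.0, 133.6] cen 295.2 121.2 n 798
wrist box 0.68 box [272.9, 98.5, 627.6, 397.5] cen 443.4 206.3 n 37579
wrist lid 0.63 box [427.0, 143.0, 621.1, 398.7] cen 517.1 215.1 n 20976
wrist hasp_knob 0.65 box [455.4, 385.4, 509.5, 398.8] cen 483.9 389.3 n 440
```

View pics/w2.png

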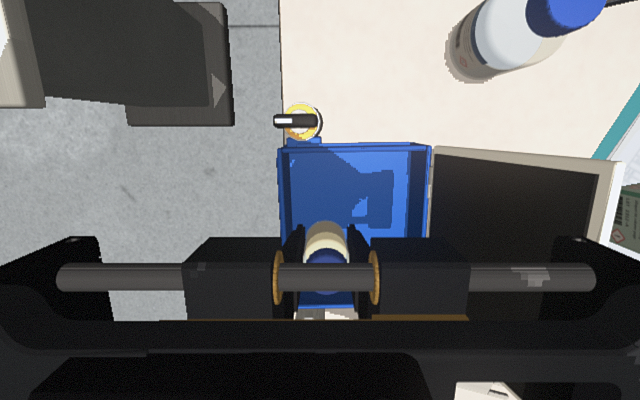

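The vial is held over the open box. Left rim corners are at about (281,148) and (431,143), and the left screw paddle at (295,121) has its mark towards the robot.

```bash
python3 - <<'E'
from h import *
c=cap('wrist')
a=ray(c,280,149,.06);b=ray(c,431,144,.06);print(a,b,np.hypot(*(b-a)[:2]),np.arctan2((b-a)[1],(b-a)[0]))
print(ray(c,303,118,.069))
d=nets.cut_out('wrist','screw_l')[0]['pixels'];v,u=np.nonzero(d);print(ray(c,u.mean(),v.mean(),.095)); 
P=np.array([ray(c,x,y,.105)[:2] for x,y in zip(u,v)]);print(np.linalg.svd((P-P.mean(0)),full_matrices=False)[2][0], P.min(0),P.max(0))
E
```

```text
[ 0.43803831 -0.20099614  0.06      ] [ 0.57893566 -0.19643958  0.06      ] 0.1409710128419808 0.03232830859118776
[ 0.46075018 -0.17325839  0.069     ]
[ 0.45596077 -0.17623887  0.095     ]
[-0.99993394 -0.01149407] [ 0.43932596 -0.18539759] [ 0.47339938 -0.16752415]
```

Emit:
move_arm(commands="0 0 0 0 0 -0.05 0.01;0 0 0 0 0 -0.1 0.01;0 0 0 0 0 -0.148 0.01;0 0 0 0 0 -0.148 0.01;0 0 0 0 0 -0.148 0.042;0 0 0 0 0 -0.148 0.042;0 0 0 0 0 -0.148 0.042;0 0 0 0 0 -0.148 0.042")

```text
time: 7.9
position: [0.4799, -0.25, 0.0433]
orientation: [0.001, 0.707, 0.707, 0.0]
wrist_force: [0.1, -0.2, -0.2]
finger_gap: 0.437
grasp_force: 0.0
```

Emit:
move_arm(commands="0 0 0 0 0 0.06 0.042;0 0 0 0 0 0.12 0.042;0 0 0 0 0.03 0.17 0.06;0 0 0 0 0.09 0.18 0.095;0 0 0 -0.01 0.15 0.18 0.095;0 0 0 -0.017 0.2 0.18 0.095;0 0 0 -0.017 0.23 0.18 0.095;0 0 0 -0.017 0.23 0.18 0.095")

```text
time: 8.9
position: [0.4624, -0.0184, 0.2229]
orientation: [0.0, 0.706, 0.708, 0.0]
wrist_force: [1.0, -0.2, 0.0]
finger_gap: 0.982
grasp_force: 0.0
```

```bash
cat > vial.py <<'E'
from h import *
from scipy.optimize import least_squares
st();c=cap('wrist');save(c,'v.png')
h,r=.045,.0115
for d in nets.cut_out('wrist','vial_amber_a_mid')[:2]:
    b=d['box'];a=np.linspace(0,2*np.pi,40)
    def f(p):
        P=np.array([proj(c,[p[0]+r*k*np.cos(t),p[1]+r*k*np.sin(t),z]) for z,k in((0,1),(h*.65,1),(h,.8)) for t in a]);return np.r_[P.min(0),P.max(0)]-b
    s=least_squares(f,ray(c,(b[0]+b[2])/2,(b[1]+b[3])/2,h/2)[:2]);print(round(d['confidence'],2),b,np.round(s.x,4),np.round(s.fun,1))
det(c,'wrist','vial_clear_mid');det(c,'wrist','vial_red_mid')
E
python3 vial.py
```

```text
t 8.9 p [ 0.4624 -0.0184  0.2229] q [0.    0.706 0.708 0.   ] gap 93.4 gf 0.0 F [ 1.  -0.2  0. ] M [ 0.01 -0.1  -0.01] j [-0.18  0.27  1.95  0.    0.92 -0.18]
0.85 [317.1, 109.6, 339.9, 131.0] [0.4664 0.0568] [ 1.1  0.  -1.1 -0.1]
0.4 [433.7, 218.3, 494.5, 267.9] [ 0.6389 -0.0925] [ 14.9  10.5 -13.3 -10.1]
wrist vial_clear_mid 0.48 box [303.3, 288.8, 460.4, 397.3] cen 362.0 321.0 n 1980
wrist vial_red_mid 0.4 box [439.7, 382.9, 457.9, 400.0] cen 450.3 392.1 n 270
```

Emit:
move_arm(commands="0 0 0 0.003 0.05 -0.02 0.095;0 0 0 0.003 0.075 -0.07 0.095;0 0 0 0.003 0.075 -0.12 0.095;0 0 0 0.003 0.075 -0.16 0.095;0 0 0 0.003 0.075 -0.2 0.095;0 0 0 0.003 0.075 -0.2 0.095;0 0 0 0.003 0.075 -0.2 0.06;0 0 0 0.003 0.075 -0.2 0.01")

```text
time: 10.1
position: [0.4663, 0.0549, 0.024]
orientation: [0.001, 0.708, 0.707, 0.001]
wrist_force: [-0.2, 0.2, 0.4]
finger_gap: 0.845
grasp_force: 0.0
```

Emit:
move_arm(commands="0 0 0 0 0 0 0.01;0 0 0 0 0 0 0.01;0 0 0 0 0 0 0.01;0 0 0 0 0 0 0.01;0 0 0 0 0 0 0.01;0 0 0 0 0 0 0.01;0 0 0 0 0 0 0.01;0 0 0 0 0 0 0.01")

```text
time: 11.1
position: [0.4657, 0.0551, 0.0225]
orientation: [-0.0, 0.707, 0.707, 0.0]
wrist_force: [-0.1, 0.0, -0.4]
finger_gap: 0.23
grasp_force: 30.0
```

Emit:
move_arm(commands="0 0 0 0 0 0 0.01;0 0 0 0 0 0 0.01;0 0 0 0 0 0.05 0.01;0 0 0 0 0 0.1 0.01;0 0 0 0 0 0.15 0.01;0 0 0 0 0 0.165 0.01;0 0 0 0 0 0.165 0.01")

```text
time: 11.98
position: [0.4659, 0.0551, 0.1885]
orientation: [0.001, 0.707, 0.707, 0.001]
wrist_force: [0.3, 0.0, -0.3]
finger_gap: 0.233
grasp_force: 30.0
```

Emit:
move_arm(commands="0 0 0 0.014 -0.06 0 0.01;0 0 0 0.014 -0.12 0 0.01;0 0 0 0.014 -0.18 0 0.01;0 0 0 0.014 -0.24 0 0.01;0 0 0 0.014 -0.3 0 0.01;0 0 0 0.014 -0.365 0 0.01;0 0 0 0.014 -0.365 0 0.01;0 0 0 0.014 -0.365 0 0.01")

```text
time: 12.98
position: [0.4791, -0.3094, 0.1861]
orientation: [-0.001, 0.708, 0.706, -0.0]
wrist_force: [0.3, 0.4, 0.1]
finger_gap: 0.234
grasp_force: 30.0
```

```bash
python3 look.py w3.png vial_clear_mid vial_amber_a_mid vial_red_mid lid
```

```text
t 12.97 p [ 0.4791 -0.3094  0.1861] q [-0.001  0.708  0.706 -0.   ] gap 22.3 gf 30.0 F [0.3 0.4 0.1] M [-0.02 -0.13 -0.02] j [-0.69  0.47  1.75  0.    0.93 -0.69]
[[1.0, 0.001, 0.003, 0.481], [-0.002, 0.97, 0.241, -0.241], [-0.003, -0.241, 0.97, 0.34], [0.0, 0.0, 0.0, 1.0]]
wrist vial_clear_mid 0.94 box [313.8, 122.7, 337.8, 146.0] cen 325.4 138.0 n 556
wrist vial_amber_a_mid 0.86 box [304.7, 218.8, 346.9, 262.7] cen 325.8 241.7 n 1680
wrist lid 0.81 box [427.4, 22.6, 636.5, 319.1] cen 536.3 153.5 n 41254
wrist lid 0.65 box [312.4, 123.3, 340.3, 149.8] cen 325.3 138.1 n 539
```

View pics/w3.png

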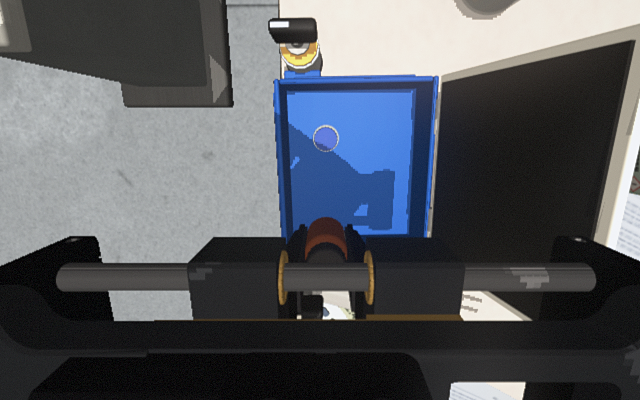

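The clear vial stands in the box (325,138) and the amber one is held. I'll place it.

Emit:
move_arm(commands="0 0 0 0 0 -0.06 0.01;0 0 0 0 0 -0.12 0.01;0 0 0 0 0 -0.153 0.01;0 0 0 0 0 -0.153 0.01;0 0 0 0 0 -0.153 0.01;0 0 0 0 0 -0.153 0.042;0 0 0 0 0 -0.153 0.042;0 0 0 0 0 -0.153 0.042")

```text
time: 14.22
position: [0.4798, -0.31, 0.0352]
orientation: [0.001, 0.708, 0.707, 0.0]
wrist_force: [0.0, 0.6, -0.0]
finger_gap: 0.426
grasp_force: 0.0
```

Emit:
move_arm(commands="0 0 0 0 0 0 0.042;0 0 0 0 0 0.05 0.042;0 0 0 0 0 0.11 0.042;0 0 0 0 0.04 0.17 0.042;0 0 0 0 0.03 0.23 0.03;0 0 0 0 -0.02 0.25 0.03;0 0 0 0 -0.06 0.25 0.01;0 0 0 0 -0.09 0.25 0.01")

```text
time: 15.22
position: [0.4794, -0.4013, 0.2849]
orientation: [0.0, 0.708, 0.707, 0.0]
wrist_force: [0.5, 0.0, 0.2]
finger_gap: 0.158
grasp_force: 0.0
```

```bash
python3 look.py w4.png vial_clear_mid vial_amber_a_mid lid screw_r hasp_knob timer; python3 - <<'E'
from h import *
for n in('scene','top'):
    c=cap(n)
    for q in('vial_clear_mid','vial_red_mid','vial_amber_a_mid'):det(c,n,q)
E
```

```text
t 15.22 p [ 0.4794 -0.4013  0.2849] q [0.    0.708 0.707 0.   ] gap 15.0 gf 0.0 F [0.5 0.  0.2] M [-0.01 -0.14 -0.  ] j [-0.8   0.45  1.49  0.    1.21 -0.8 ]
[[1.0, 0.002, 0.001, 0.481], [-0.002, 0.97, 0.244, -0.332], [-0.001, -0.244, 0.97, 0.439], [0.0, 0.0, 0.0, 1.0]]
wrist vial_clear_mid 0.64 box [316.3, 45.0, 337.5, 71.2] cen 324.8 59.4 n 476
wrist vial_amber_a_mid 0.85 box [319.7, 98.9, 335.5, 114.5] cen 326.4 104.6 n 225
wrist lid 0.55 box [405.4, 0.0, 528.7, 167.5] cen 465.6 79.6 n 18052
wrist screw_r 0.92 box [292.1, 171.1, 322.2, 191.0] cen 308.5 180.7 n 411
wrist screw_r 0.42 box [319.1, 98.9, 335.2, 116.0] cen 326.8 105.1 n 252
wrist screw_r 0.17 box [310.9, 195.8, 368.1, 247.9] cen 336.8 218.4 n 1642
wrist hasp_knob 0.82 box [300.3, 166.2, 483.6, 233.7] cen 396.8 202.6 n 2749
wrist timer 0.66 box [309.8, 197.6, 368.0, 246.1] cen 336.9 218.8 n 1640
scene vial_clear_mid 0.16 box [334.9, 115.7, 363.8, 172.3] cen 350.0 143.2 n 1006
scene vial_amber_a_mid 0.63 box [376.7, 164.7, 385.4, 179.0] cen 382.5 171.9 n 62
scene vial_amber_a_mid 0.63 box [256.2, 321.0, 283.4, 358.0] cen 270.8 336.2 n 834
top vial_clear_mid 0.5 box [388.4, 221.9, 395.6, 231.2] cen 389.7 226.1 n 45
top vial_amber_a_mid 0.41 box [397.0, 224.4, 407.5, 229.3] cen 403.1 225.9 n 42
top vial_amber_a_mid 0.3 box [428.8, 178.3, 441.3, 219.4] cen 436.2 197.1 n 148
```

View pics/w4.png

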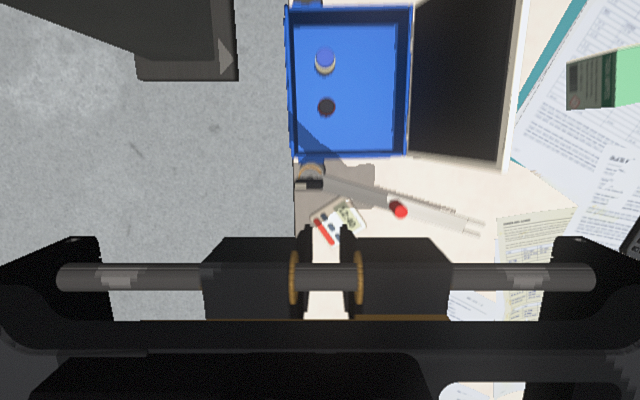

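Both vials stand in the box at (325,60) and (326,106). The hasp bar runs from (315,182) to (480,228) with the knob at (400,210). The timer is at (340,220) below the bar, and the right screw at (308,182).

```bash
python3 - <<'E'
from h import *
from scipy.optimize import least_squares
st();c=cap('wrist')
# box pose from rim corners and screws
px=[((72.5,85),(411,6)),((72.5,-85),(407,157)),((-72.5,85),(286,8)),((-72.5,-85),(289,158))]
def f(p):
    r=[]
    for (x,y),uv in px:
        w=[p[0]+(x*np.cos(p[2])-y*np.sin(p[2]))/1e3,p[1]+(x*np.sin(p[2])+y*np.cos(p[2]))/1e3,.06]
        r+=list(proj(c,w)-uv)
    return r
s=least_squares(f,[.507,-.283,.03]);p=s.x;print('box',np.round(p,4),np.round(s.fun,1))
B=lambda x,y,z:np.array([p[0]+x*np.cos(p[2])-y*np.sin(p[2]),p[1]+x*np.sin(p[2])+y*np.cos(p[2]),z])
pl,pr=B(-.048,.108,.1),B(-.048,-.108,.1);print('pl',pl,'pr',pr,proj(c,pr))
for a in np.arange(1.45,1.9,.05):
    e=[B(.0725+.145*-np.cos(a),y,.06+.145*np.sin(a)) for y in(.085,-.085)];print(round(a,2),np.round([proj(c,q) for q in e],0).tolist())
k=nets.cut_out('wrist','hasp_knob')[0]
kk=ray(c,400,210,.1);print('knob',kk,np.hypot(*(kk-pr)[:2]),'angle',np.arctan2(*(kk-pr)[[1,0]]))
E
```

```text
t 15.97 p [ 0.4797 -0.3997  0.2846] q [0.    0.707 0.707 0.   ] gap 10.0 gf 0.0 F [ 0.8  0.1 -0. ] M [-0.04 -0.14 -0.02] j [-0.8   0.44  1.49  0.    1.21 -0.8 ]
box [ 0.5073 -0.2856  0.0123] [ 2.5 -1.  -1.3  1.1 -2.3 -1.   1.1  1.6]
pl [ 0.45801709 -0.17819342  0.1       ] pr [ 0.4606845  -0.39417694  0.1       ] [308.28485503 183.2925452 ]
1.45 [[449.0, -81.0], [431.0, 177.0]]
1.5 [[461.0, -82.0], [440.0, 177.0]]
1.55 [[472.0, -82.0], [449.0, 177.0]]
1.6 [[483.0, -83.0], [459.0, 177.0]]
1.65 [[494.0, -82.0], [468.0, 177.0]]
1.7 [[505.0, -82.0], [476.0, 177.0]]
1.75 [[515.0, -81.0], [485.0, 176.0]]
1.8 [[524.0, -79.0], [493.0, 176.0]]
1.85 [[533.0, -78.0], [500.0, 175.0]]
knob [ 0.56751883 -0.42601452  0.1       ] 0.11147737556913556 angle -0.2896290435716688
```

Emit:
move_arm(commands="0 0 0 0.05 0.03 0 0;0 0 0 0.1 0.06 0 0;0 0 0 0.145 0.09 0 0;0 0 0 0.195 0.115 0 0;0 0 0 0.195 0.115 0 0;0 0 0 0.195 0.115 -0.05 0;0 0 0 0.195 0.115 -0.085 0;0 0 0 0.195 0.115 -0.085 0")

```text
time: 17.08
position: [0.6732, -0.285, 0.1971]
orientation: [-0.002, 0.708, 0.707, -0.001]
wrist_force: [0.1, -0.1, -0.3]
finger_gap: 0.003
grasp_force: 0.0
```

Emit:
move_arm(commands="0 0 0 -0.015 0 0 0;0 0 0 -0.03 0 0 0;0 0 0 -0.045 0 0 0;0 0 0 -0.06 0 0 0;0 0 0 -0.075 0 0 0;0 0 0 -0.088 0 0 0;0 0 0 -0.1 0 0 0;0 0 0 -0.1 0 0 0")

```text
time: 18.08
position: [0.5742, -0.2851, 0.2002]
orientation: [0.0, 0.708, 0.707, 0.0]
wrist_force: [0.7, 0.0, -0.4]
finger_gap: 0.004
grasp_force: 0.0
```

```bash
python3 look.py w5.png lid hasp_knob vial_clear_mid
```

```text
t 18.07 p [ 0.5742 -0.2851  0.2002] q [0.    0.708 0.707 0.   ] gap 0.4 gf 0.0 F [ 0.7  0.  -0.4] M [ 0.01 -0.12  0.  ] j [-0.56  0.54  1.55  0.    1.04 -0.56]
[[1.0, 0.002, 0.001, 0.575], [-0.002, 0.97, 0.243, -0.216], [-0.001, -0.243, 0.97, 0.354], [0.0, 0.0, 0.0, 1.0]]
wrist lid 0.65 box [277.8, 85.4, 334.1, 235.4] cen 306.4 162.2 n 7937
wrist hasp_knob 0.52 box [201.3, 290.6, 232.3, 315.7] cen 221.8 300.3 n 323
wrist vial_clear_mid 0.93 box [217.8, 143.2, 254.5, 172.3] cen 236.6 160.0 n 733
wrist vial_clear_mid 0.73 box [203.7, 289.0, 231.9, 316.1] cen 220.9 299.6 n 349
```

View pics/w5.png

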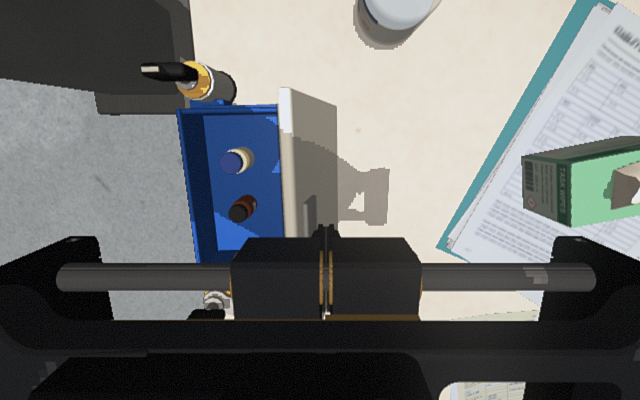

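The lid is past vertical with its top edge at column 285. I'll push slightly further and let it fall.

Emit:
move_arm(commands="0 0 0 -0.015 0 0 0;0 0 0 -0.03 0 0 0;0 0 0 -0.03 0 0 0;0 0 0 -0.03 0 0 0;0 0 0 -0.03 0 0.04 0;0 0 0 -0.03 0 0.08 0;0 0 0 -0.03 0 0.08 0;0 0 0 -0.03 0 0.08 0")

```text
time: 19.27
position: [0.5446, -0.2847, 0.279]
orientation: [-0.0, 0.707, 0.707, -0.0]
wrist_force: [-0.1, -1.0, -0.6]
finger_gap: 0.003
grasp_force: 0.0
```

```bash
python3 look.py w6.png lid hasp_knob vial_clear_mid; python3 - <<'E'
from h import *
c=cap('top');det(c,'top','lid',1);det(c,'top','box',1);c=cap('scene');det(c,'scene','lid',1)
E
```

```text
t 19.27 p [ 0.5446 -0.2847  0.279 ] q [-0.     0.707  0.707 -0.   ] gap 0.3 gf 0.0 F [-0.1 -1.  -0.6] M [ 0.02 -0.1  -0.05] j [-0.59  0.43  1.52  0.    1.18 -0.59]
[[1.0, 0.001, 0.002, 0.546], [-0.001, 0.97, 0.243, -0.216], [-0.002, -0.243, 0.97, 0.433], [0.0, 0.0, 0.0, 1.0]]
wrist lid 0.86 box [232.7, 109.9, 355.3, 241.7] cen 294.9 171.8 n 14557
wrist hasp_knob 0.46 box [418.6, 302.8, 425.9, 317.2] cen 422.3 309.4 n 58
top lid 0.7 box [378.0, 199.1, 395.6, 228.7] cen 383.7 209.5 n 319
top box 0.96 box [364.7, 200.9, 397.2, 239.9] cen 379.9 215.1 n 523
scene lid 0.72 box [346.2, 150.2, 400.6, 185.6] cen 373.3 165.1 n 1114
```

Emit:
move_arm(commands="0 0 -0.18 -0.01 -0.05 0 0.04;0 0 -0.37 -0.02 -0.1 0 0.04;0 0 -0.55 -0.03 -0.13 0 0.04;0 0 -0.74 -0.03 -0.13 0 0.04;0 0 -0.92 -0.03 -0.13 0 0.04;0 0 -1.1 -0.03 -0.13 0 0.04;0 0 -1.29 -0.03 -0.13 0 0.04;0 0 -1.47 -0.03 -0.13 0 0.04")

```text
time: 20.72
position: [0.5147, -0.4149, 0.2794]
orientation: [0.0, 0.999, 0.047, -0.0]
wrist_force: [0.2, 0.2, 0.5]
finger_gap: 0.422
grasp_force: 0.0
```

Emit:
move_arm(commands="0 0 -0.18 0 0 0 0.04;0 0 -0.39 0 0 0 0.04;0 0 -0.39 0 0 0 0.04;0 0 -0.39 0 0 0 0.04")

```text
time: 21.22
position: [0.5147, -0.4149, 0.2795]
orientation: [0.0, 0.99, -0.143, -0.0]
wrist_force: [0.4, -0.1, -0.2]
finger_gap: 0.419
grasp_force: 0.0
```

```bash
python3 look.py w7.png hasp_knob timer screw_r
```

```text
t 21.23 p [ 0.5147 -0.4149  0.2795] q [ 0.     0.99  -0.143 -0.   ] gap 39.9 gf 0.0 F [ 0.4 -0.1 -0.2] M [0.11 0.03 0.01] j [-0.78  0.5   1.4  -0.    1.24  1.08]
[[-0.283, 0.93, 0.235, 0.581], [-0.959, -0.274, -0.07, -0.433], [-0.001, -0.246, 0.969, 0.433], [0.0, 0.0, 0.0, 1.0]]
wrist hasp_knob 0.6 box [310.3, 29.1, 331.8, 232.6] cen 322.3 129.8 n 3377
wrist timer 0.87 box [338.2, 148.0, 398.2, 205.7] cen 365.7 175.8 n 2082
wrist timer 0.34 box [144.6, 140.7, 305.8, 252.9] cen 229.2 198.7 n 11034
wrist screw_r 0.76 box [137.9, 287.8, 154.4, 308.7] cen 147.1 297.7 n 222
wrist screw_r 0.72 box [312.8, 223.0, 329.2, 259.2] cen 321.4 238.2 n 358
wrist screw_r 0.31 box [0.0, 128.2, 109.8, 189.8] cen 54.1 156.4 n 5460
```

View pics/w7.png

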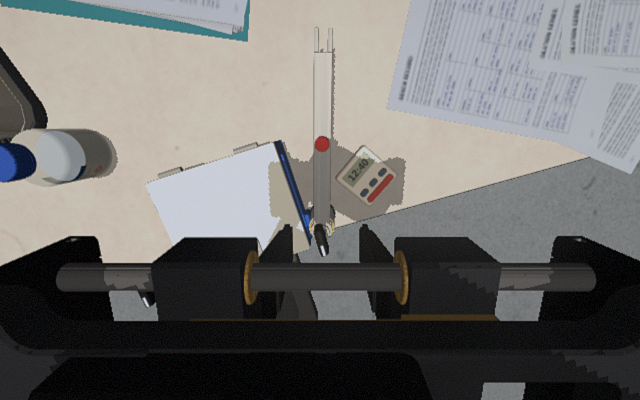

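The lid is shut, the knob top is at (322,144), the bar is aligned with the tool, and the screw_r paddle is at (321,240).

```bash
python3 - <<'E'
from h import *
c=cap('wrist')
k=ray(c,322,144,.113);print(k)
a=ray(c,323,40,.076);b=ray(c,322,200,.076);print('bar ang',np.arctan2(*(a-b)[[1,0]]),a,b)
d=(k-[.4607,-.3942,.113])[:2];print(np.hypot(*d),np.arctan2(d[1],d[0]))
E
```

```text
[ 0.5640831  -0.42418122  0.113     ]
bar ang -0.2979451929059165 [ 0.66771689 -0.45597981  0.076     ] [ 0.49737404 -0.40366987  0.076     ]
0.10764264327405758 -0.2822584577019724
```

Emit:
move_arm(commands="0 0 0 0.049 -0.0095 -0.05 0.04;0 0 0 0.049 -0.0095 -0.1 0.04;0 0 0 0.049 -0.0095 -0.14 0.04;0 0 0 0.049 -0.0095 -0.165 0.04;0 0 0 0.049 -0.0095 -0.181 0.04;0 0 0 0.049 -0.0095 -0.181 0.005;0 0 0 0.049 -0.0095 -0.181 0.005;0 0 0 0.049 -0.0095 -0.181 0.005")

```text
time: 22.48
position: [0.564, -0.4247, 0.0998]
orientation: [0.001, 0.989, -0.145, 0.001]
wrist_force: [1.0, -1.7, 1.1]
finger_gap: 0.162
grasp_force: 29.0
```

Emit:
move_arm(commands="0 0 0 0 0 0 0.005;0 0 0 0 0 0 0.005")

```text
time: 22.72
position: [0.564, -0.4247, 0.0998]
orientation: [0.001, 0.989, -0.145, 0.001]
wrist_force: [0.0, -0.5, 6.8]
finger_gap: 0.162
grasp_force: 30.0
```

```bash
cat > arc.py <<'E'
from h import *
import sys
s=st();p=s['position'];P=np.array([.4607,-.3942])
d=np.array(p[:2])-P;a0=np.arctan2(d[1],d[0]);r=np.hypot(*d);print('a0',a0,'r',r,'to go',1.583-a0)
N=int(sys.argv[1]);st_=float(sys.argv[2])
for i in range(1,N+1):
    t=min(st_*i,1.583-a0);q=P+.108*np.array([np.cos(a0+t),np.sin(a0+t)])
    print('0 0 %.3f %.4f %.4f 0'%(t,q[0]-p[0],q[1]-p[1]))
E
python3 arc.py 13 .15
```

```text
t 22.73 p [ 0.564  -0.4247  0.0998] q [ 0.001  0.989 -0.145  0.001] gap 15.4 gf 30.0 F [ 0.  -0.5  6.8] M [ 0.14  0.14 -0.01] j [-0.74  0.74  1.46 -0.    0.94  1.12]
a0 -0.286978870438215 r 0.10773578120377768 to go 1.869978870438215
0 0 0.150 0.0037 0.0157 0
0 0 0.300 0.0047 0.0319 0
0 0 0.450 0.0032 0.0480 0
0 0 0.600 -0.0006 0.0638 0
0 0 0.750 -0.0067 0.0787 0
0 0 0.900 -0.0150 0.0926 0
0 0 1.050 -0.0253 0.1051 0
0 0 1.200 -0.0373 0.1160 0
0 0 1.350 -0.0508 0.1249 0
0 0 1.500 -0.0655 0.1317 0
0 0 1.650 -0.0811 0.1362 0
0 0 1.800 -0.0971 0.1383 0
0 0 1.870 -0.1046 0.1385 0
```

Emit:
move_arm(commands="0 0 0.075 0.002 0.008 0.002 0.005;0 0 0.15 0.004 0.0155 0.002 0.005;0 0 0.3 0.0045 0.032 0.002 0.005;0 0 0.45 0.003 0.048 0.002 0.005;0 0 0.6 -0.0005 0.064 0.002 0.005;0 0 0.75 -0.0065 0.0785 0.002 0.005;0 0 0.9 -0.015 0.0925 0.002 0.005;0 0 0.9 -0.015 0.0925 0.002 0.005")

```text
time: 23.72
position: [0.5487, -0.3307, 0.1]
orientation: [-0.001, 0.954, 0.3, -0.0]
wrist_force: [5.6, 3.7, -10.7]
finger_gap: 0.161
grasp_force: 30.0
```

```bash
python3 arc.py 8 .14
```

```text
t 23.73 p [ 0.5487 -0.3307  0.1   ] q [-0.001  0.954  0.3   -0.   ] gap 15.3 gf 30.0 F [  5.6   3.7 -10.7] M [ 0.54 -1.1   0.12] j [-0.65  0.66  1.64  0.    0.84  0.31]
a0 0.6252028884128831 r 0.10847304133088538 to go 0.9577971115871169
0 0 0.140 -0.0101 0.0113 0
0 0 0.280 -0.0213 0.0215 0
0 0 0.420 -0.0338 0.0299 0
0 0 0.560 -0.0473 0.0366 0
0 0 0.700 -0.0617 0.0413 0
0 0 0.840 -0.0766 0.0439 0
0 0 0.958 -0.0893 0.0445 0
0 0 0.958 -0.0893 0.0445 0
```

Emit:
move_arm(commands="0 0 0.14 -0.01 0.0115 -0.001 0.005;0 0 0.28 -0.0215 0.0215 -0.001 0.005;0 0 0.42 -0.034 0.03 -0.001 0.005;0 0 0.56 -0.0475 0.0365 -0.001 0.005;0 0 0.7 -0.0615 0.0415 -0.001 0.005;0 0 0.84 -0.0765 0.044 -0.001 0.005;0 0 0.96 -0.0895 0.0445 -0.001 0.005;0 0 0.96 -0.0895 0.0445 -0.001 0.005")

```text
time: 24.72
position: [0.4587, -0.2852, 0.0998]
orientation: [-0.002, 0.708, 0.706, 0.001]
wrist_force: [1.9, 19.1, 4.7]
finger_gap: 0.161
grasp_force: 30.0
```

```bash
python3 arc.py 1 .1; python3 look.py w8.png hasp_knob screw_l lid
```

```text
t 24.73 p [ 0.4587 -0.2852  0.0998] q [-0.002  0.708  0.706  0.001] gap 15.3 gf 30.0 F [ 1.9 19.1  4.7] M [ 3.18 -0.57  0.27] j [-0.68  0.55  1.9   0.    0.7  -0.68]
a0 1.5895707095980403 r 0.10897776232841393 to go -0.006570709598040292
0 0 -0.007 0.0007 -0.0010 0
t 24.73 p [ 0.4587 -0.2852  0.0998] q [-0.002  0.708  0.706  0.001] gap 15.3 gf 30.0 F [ 1.9 19.1  4.7] M [ 3.18 -0.57  0.27] j [-0.68  0.55  1.9   0.    0.7  -0.68]
[[1.0, 0.003, 0.004, 0.46], [-0.004, 0.971, 0.239, -0.217], [-0.003, -0.239, 0.971, 0.254], [0.0, 0.0, 0.0, 1.0]]
wrist hasp_knob 0.93 box [304.3, 57.8, 344.3, 319.4] cen 324.2 176.9 n 7370
wrist screw_l 0.93 box [282.1, 7.4, 360.8, 69.1] cen 321.1 33.2 n 3571
wrist lid 0.92 box [281.7, 90.3, 527.7, 320.1] cen 423.8 176.0 n 31387
```

View pics/w8.png

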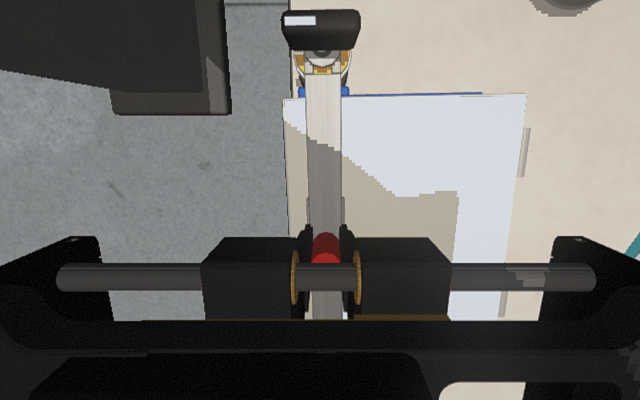

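The hasp lies across the lid with its fork round the left stem (322,60). I'll nudge it fully closed, release, and lift towards the left screw.

Emit:
move_arm(commands="0 0 0 -0.003 -0.001 0 0.005;0 0 0 -0.003 -0.001 0 0.005;0 0 0 -0.003 -0.001 0 0.04;0 0 0 -0.003 -0.001 0 0.04;0 0 0 -0.003 -0.001 0 0.04;0 0 0 -0.003 -0.001 0.05 0.04;0 0 0 -0.003 -0.001 0.11 0.04;0 0 0 -0.003 0.01 0.15 0.04")

```text
time: 25.92
position: [0.4562, -0.2782, 0.2522]
orientation: [0.001, 0.708, 0.706, 0.0]
wrist_force: [-0.5, 0.5, -0.0]
finger_gap: 0.419
grasp_force: 0.0
```

Emit:
move_arm(commands="0 0 0 0 0.03 0 0.04;0 0 0 0 0.03 0 0.04;0 0 0 0 0.03 0 0.04")

```text
time: 26.3
position: [0.4561, -0.2479, 0.2495]
orientation: [0.0, 0.708, 0.707, -0.0]
wrist_force: [-0.1, -0.1, 1.1]
finger_gap: 0.417
grasp_force: 0.0
```

```bash
cat > paddle.py <<'E'
from h import *
import sys
q=sys.argv[1];x0=[float(v) for v in sys.argv[2:5]]  # x y ang
from scipy.optimize import least_squares
st();c=cap('wrist');save(c,q+'.png')
ds=nets.cut_out('wrist',q)
for d in ds[:3]:
    m=d['pixels'].astype(np.uint8);v,u=np.nonzero(m);b=d['box']
    hull=cv2.convexHull(np.stack([u,v],1).astype(np.float32));(cx,cy),(w,h),ang=cv2.minAreaRect(hull)
    print(round(d['confidence'],2),b,'rect',np.round([cx,cy,w,h,ang],1),'xy@top',[np.round(ray(c,cx,cy,z)[:2],4).tolist() for z in(.09,.112)])
    im=c['img'].astype(int); wm=(im.min(2)>150)&(cv2.dilate(m,np.ones((3,3)))>0);vv,uu=np.nonzero(wm)
    if len(uu): print('white',uu.mean().round(1),vv.mean().round(1),len(uu), ray(c,uu.mean(),vv.mean(),.112)[:2].round(4))
E
python3 paddle.py screw_l 0.457 -0.178 0
```

```text
t 26.3 p [ 0.4561 -0.2479  0.2495] q [ 0.     0.708  0.707 -0.   ] gap 39.7 gf 0.0 F [-0.1 -0.1  1.1] M [-0.03 -0.13 -0.02] j [-0.63  0.32  1.79 -0.    1.03 -0.62]
0.92 [310.5, 112.2, 341.3, 135.7] rect [325.7 123.3  34.8  19.1  15.9] xy@top [[0.4571, -0.1761], [0.4572, -0.1763]]
white 324.0 122.8 193 [ 0.4556 -0.1758]
0.55 [316.6, 301.1, 343.2, 319.8] rect [330.  310.5  17.   26.   90. ] xy@top [[0.4619, -0.3906], [0.4616, -0.3757]]
white 331.6 306.4 43 [ 0.4633 -0.3706]
0.17 [316.9, 111.4, 342.2, 312.1] rect [328.1 209.9 198.   21.   89.2] xy@top [[0.4596, -0.2669], [0.4594, -0.2607]]
white 328.3 207.5 948 [ 0.4597 -0.2583]
```

View pics/screw_l.png

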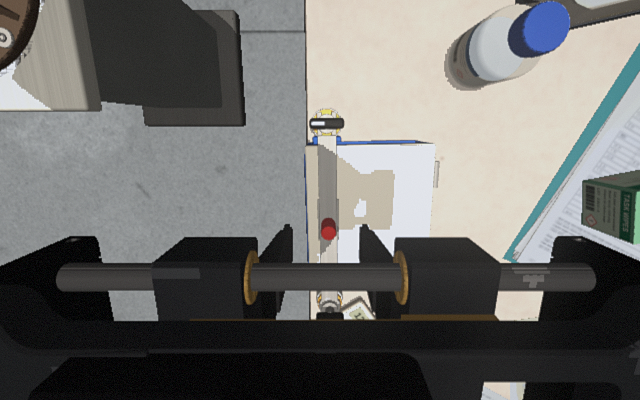

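The paddle of screw_l is at (326,124), along x with its mark towards the robot, so the angle is about 0. I'm rotating the tool above it.

Emit:
move_arm(commands="0 0 -0.18 0 0.03 0 0.04;0 0 -0.36 0.001 0.06 0 0.04;0 0 -0.54 0.001 0.071 0 0.04;0 0 -0.72 0.001 0.071 0 0.04;0 0 -0.9 0.001 0.071 0 0.04;0 0 -1.08 0.001 0.071 0 0.04;0 0 -1.26 0.001 0.071 0 0.04;0 0 -1.44 0.001 0.071 0 0.04")

```text
time: 27.4
position: [0.4572, -0.177, 0.2492]
orientation: [-0.0, 0.998, 0.061, -0.0]
wrist_force: [0.2, -0.1, -1.0]
finger_gap: 0.42
grasp_force: 0.0
```

Emit:
move_arm(commands="0 0 -0.13 0 0 0 0.04;0 0 -0.13 0 0 -0.05 0.04;0 0 -0.13 0 0 -0.09 0.04;0 0 -0.13 0 0 -0.09 0.04")

```text
time: 27.9
position: [0.4562, -0.1764, 0.1575]
orientation: [-0.001, 1.0, -0.0, -0.002]
wrist_force: [0.6, -0.4, 0.2]
finger_gap: 0.423
grasp_force: 0.0
```

```bash
python3 - <<'E'
from h import *
st();c=cap('wrist')
# w8 estimate of paddle height
E=np.eye(4);E[:3]=[[1.0,.003,.004,.46],[-.004,.971,.239,-.217],[-.003,-.239,.971,.254]];c['E']=np.linalg.inv(E)
for z in(.1,.105,.11,.115,.12):print(z,ray(c,360,12,z)-ray(c,284,10,z), ray(c,322,11,z))
E
```

```text
t 27.9 p [ 0.4562 -0.1764  0.1575] q [-0.001  1.    -0.    -0.002] gap 40.2 gf 0.0 F [ 0.6 -0.4  0.2] M [ 0.03  0.05 -0.01] j [-0.5   0.4   1.97 -0.    0.78  1.07]
0.1 [ 0.03471414 -0.00098775  0.        ] [ 0.45807341 -0.16539873  0.1       ]
0.105 [ 0.03358706 -0.00095568  0.        ] [ 0.45813596 -0.1670741   0.105     ]
0.11 [ 0.03245998 -0.00092361  0.        ] [ 0.45819851 -0.16874946  0.11      ]
0.115 [ 0.0313329  -0.00089154  0.        ] [ 0.45826107 -0.17042483  0.115     ]
0.12 [ 0.03020581 -0.00085947  0.        ] [ 0.45832362 -0.1721002   0.12      ]
```

Emit:
move_arm(commands="0 0 0 0.001 0 -0.03 0.04;0 0 0 0.001 0 -0.052 0.04;0 0 0 0.001 0 -0.052 0.04;0 0 0 0.001 0 -0.052 0.005;0 0 0 0.001 0 -0.052 0.005;0 0 0 0.001 0 -0.052 0.005;0 0 0 0.001 0 -0.052 0.005;0 0 0 0.001 0 -0.052 0.005")

```text
time: 28.95
position: [0.4585, -0.1768, 0.1079]
orientation: [0.001, 1.0, -0.0, 0.0]
wrist_force: [-1.2, -4.5, 4.9]
finger_gap: 0.105
grasp_force: 30.0
```

```bash
python3 -c "from h import *;st()"
```

```text
t 28.95 p [ 0.4585 -0.1768  0.1079] q [ 0.001  1.    -0.     0.   ] gap 10.0 gf 30.0 F [-1.2 -4.5  4.9] M [-0.97  0.26  0.12] j [-0.5   0.48  2.01 -0.    0.65  1.07]
```

Emit:
move_arm(commands="0 0 0.16 0 0 0 0.005;0 0 0.32 0 0 0 0.005;0 0 0.48 0 0 0.0005 0.005;0 0 0.64 0 0 0.0005 0.005;0 0 0.8 0 0 0.001 0.005;0 0 0.95 0 0 0.001 0.005;0 0 1.06 0 0 0.001 0.005;0 0 1.06 0 0 0.001 0.005")

```text
time: 29.95
position: [0.4579, -0.1761, 0.1089]
orientation: [-0.0, 0.862, 0.506, -0.0]
wrist_force: [-4.4, 1.1, 8.9]
finger_gap: 0.103
grasp_force: 30.0
```

```bash
python3 -c "from h import *;st()"
```

```text
t 29.95 p [ 0.4579 -0.1761  0.1089] q [-0.     0.862  0.506 -0.   ] gap 9.8 gf 30.0 F [-4.4  1.1  8.9] M [0.16 0.51 0.02] j [-0.5   0.48  2.01  0.    0.65  0.01]
```

Emit:
move_arm(commands="0 0 0.06 0 0 0 0.005;0 0 0.06 0 0 0 0.005")

```text
time: 30.2
position: [0.4579, -0.176, 0.109]
orientation: [-0.0, 0.847, 0.531, -0.0]
wrist_force: [-2.4, 0.8, 10.0]
finger_gap: 0.106
grasp_force: 30.0
```

```bash
python3 -c "from h import *;st()"
```

```text
t 30.2 p [ 0.4579 -0.176   0.109 ] q [-0.     0.847  0.531 -0.   ] gap 10.1 gf 30.0 F [-2.4  0.8 10. ] M [ 0.16  0.54 -0.06] j [-0.5   0.48  2.01  0.    0.65 -0.05]
```

Emit:
move_arm(commands="0 0 0.07 0 0 0 0.005;0 0 0.07 0 0 0 0.005")

```text
time: 30.45
position: [0.4579, -0.176, 0.109]
orientation: [-0.0, 0.828, 0.56, 0.0]
wrist_force: [-3.2, 0.5, 10.3]
finger_gap: 0.104
grasp_force: 30.2
```

```bash
python3 -c "from h import *;st()"
```

```text
t 30.45 p [ 0.4579 -0.176   0.109 ] q [-0.     0.828  0.56   0.   ] gap 9.9 gf 30.2 F [-3.2  0.5 10.3] M [ 0.17  0.55 -0.43] j [-0.5   0.48  2.01  0.    0.65 -0.12]
```

Emit:
move_arm(commands="0 0 -0.18 0 0 0 0.005;0 0 -0.36 0 0 -0.0005 0.005;0 0 -0.54 0 0 -0.001 0.005;0 0 -0.72 0 0 -0.001 0.005;0 0 -0.9 0 0 -0.001 0.005;0 0 -1.08 0 0 -0.0015 0.005;0 0 -1.26 0 0 -0.0015 0.005;0 0 -1.44 0 0 -0.0015 0.005")

```text
time: 31.45
position: [0.4585, -0.177, 0.1076]
orientation: [0.001, 0.992, -0.128, 0.001]
wrist_force: [-3.1, -7.3, 5.5]
finger_gap: 0.106
grasp_force: 30.0
```

```bash
python3 -c "from h import *;st()"
```

```text
t 31.45 p [ 0.4585 -0.177   0.1076] q [ 0.001  0.992 -0.128  0.001] gap 10.1 gf 30.0 F [-3.1 -7.3  5.5] M [-1.44  0.59  0.03] j [-0.5   0.48  2.01 -0.    0.65  1.32]
```

Emit:
move_arm(commands="0 0 -0.1 0 0 0 0.005;0 0 -0.2 0 0 0 0.005;0 0 -0.3 0 0 0 0.005")

```text
time: 31.82
position: [0.4584, -0.1772, 0.1074]
orientation: [0.001, 0.962, -0.273, 0.001]
wrist_force: [-2.7, -9.0, 3.1]
finger_gap: 0.106
grasp_force: 30.0
```

```bash
python3 -c "from h import *;st()"
```

```text
t 31.82 p [ 0.4584 -0.1772  0.1074] q [ 0.001  0.962 -0.273  0.001] gap 10.1 gf 30.0 F [-2.7 -9.   3.1] M [-1.87  0.63  0.07] j [-0.5   0.48  2.01 -0.    0.65  1.62]
```

Emit:
move_arm(commands="0 0 -0.18 0 0.0005 0 0.005;0 0 -0.36 0 0.0005 -0.0005 0.005;0 0 -0.54 0 0.0005 -0.0005 0.005;0 0 -0.72 0 0.0005 -0.001 0.005;0 0 -0.86 0 0.0005 -0.001 0.005;0 0 -0.86 0 0.0005 -0.001 0.005")

```text
time: 32.58
position: [0.4578, -0.1771, 0.1063]
orientation: [0.001, 0.761, -0.649, 0.0]
wrist_force: [-5.9, -13.3, 5.8]
finger_gap: 0.104
grasp_force: 30.0
```

```bash
python3 -c "from h import *;st()"
```

```text
t 32.58 p [ 0.4578 -0.1771  0.1063] q [ 0.001  0.761 -0.649  0.   ] gap 9.9 gf 30.0 F [ -5.9 -13.3   5.8] M [-2.55  1.61  0.01] j [-0.5   0.49  2.01 -0.    0.64  2.48]
```

Emit:
move_arm(commands="0 0 0 0 0 0 0.045;0 0 0 0 0 0 0.045;0 0 0 0 0 0 0.045;0 0 0 0 0 0.03 0.045;0 0 0.18 0 0 0.06 0.045;0 0 0.36 0 0 0.06 0.045;0 0 0.54 0 0 0.06 0.045;0 0 0.72 0 0 0.06 0.045")

```text
time: 33.58
position: [0.4582, -0.1756, 0.1661]
orientation: [-0.0, 0.942, -0.335, -0.0]
wrist_force: [0.0, -0.2, -0.1]
finger_gap: 0.474
grasp_force: 0.0
```

Emit:
move_arm(commands="0 0 0.18 0 0 0 0.045;0 0 0.36 0 0 0 0.045;0 0 0.54 0 0 0 0.045;0 0 0.72 0 0 0 0.045;0 0 0.9 0 0 0 0.045;0 0 1.08 0 0 0 0.045;0 0 1.26 0 0 0 0.045;0 0 1.44 0 0 0 0.045")

```text
time: 34.58
position: [0.4582, -0.1756, 0.166]
orientation: [-0.0, 0.929, 0.369, -0.0]
wrist_force: [-0.8, 0.3, -0.6]
finger_gap: 0.472
grasp_force: 0.0
```

Emit:
move_arm(commands="0 0 0.18 0 0 0 0.045;0 0 0.36 0 0 0 0.045;0 0 0.54 0 0 0 0.045;0 0 0.72 0 0 0 0.045;0 0 0.9 0 0 0 0.045;0 0 0.98 0 0 -0.02 0.045;0 0 0.98 0 0 -0.06 0.045;0 0 0.98 0 0 -0.06 0.045")

```text
time: 35.58
position: [0.4572, -0.1752, 0.1044]
orientation: [-0.002, 0.649, 0.761, -0.0]
wrist_force: [-0.1, 0.4, 1.0]
finger_gap: 0.475
grasp_force: 0.0
```

```bash
python3 -c "from h import *;st()"
```

```text
t 35.58 p [ 0.4572 -0.1752  0.1044] q [-0.002  0.649  0.761 -0.   ] gap 45.2 gf 0.0 F [-0.1  0.4  1. ] M [-0.   -0.11  0.03] j [-0.5   0.49  2.01  0.    0.64 -0.66]
```

Emit:
move_arm(commands="0 0 0 0 -0.002 0 0.045;0 0 0 0 -0.002 0 0.005;0 0 0 0 -0.002 0 0.005;0 0 0 0 -0.002 0 0.005;0 0 0 0 -0.002 0 0.005;0 0 0 0 -0.002 0 0.005;0 0 0 0 -0.002 0 0.005")

```text
time: 36.45
position: [0.4576, -0.1779, 0.1061]
orientation: [-0.001, 0.649, 0.761, -0.0]
wrist_force: [-5.2, -1.5, 4.2]
finger_gap: 0.103
grasp_force: 30.0
```

Emit:
move_arm(commands="0 0 -0.18 0 0 0 0.005;0 0 -0.36 0 0 -0.0005 0.005;0 0 -0.54 0 0 -0.0005 0.005;0 0 -0.72 0 0 -0.001 0.005;0 0 -0.9 0 0 -0.001 0.005;0 0 -1.05 0 0 -0.001 0.005;0 0 -1.05 0 0 -0.001 0.005")

```text
time: 37.33
position: [0.4571, -0.1776, 0.105]
orientation: [-0.001, 0.943, 0.332, -0.001]
wrist_force: [-6.7, -1.4, 5.7]
finger_gap: 0.106
grasp_force: 30.0
```

```bash
python3 -c "from h import *;st()"
```

```text
t 37.33 p [ 0.4571 -0.1776  0.105 ] q [-0.001  0.943  0.332 -0.001] gap 10.1 gf 30.0 F [-6.7 -1.4  5.7] M [-0.35  1.45 -0.03] j [-0.51  0.49  2.01 -0.    0.64  0.39]
```

Emit:
move_arm(commands="0 0 -0.07 0 0 0 0.005;0 0 -0.14 0 0 0 0.005;0 0 -0.14 0 0 0 0.005")

```text
time: 37.7
position: [0.4571, -0.1776, 0.1049]
orientation: [-0.001, 0.964, 0.267, -0.001]
wrist_force: [-7.0, -2.4, 2.7]
finger_gap: 0.102
grasp_force: 30.1
```

```bash
python3 -c "from h import *;st()"
```

```text
t 37.7 p [ 0.4571 -0.1776  0.1049] q [-0.001  0.964  0.267 -0.001] gap 9.7 gf 30.1 F [-7.  -2.4  2.7] M [-0.27  1.26  0.31] j [-0.51  0.49  2.01 -0.    0.64  0.53]
```

Screw_l has reached its home stop. I'll release and go to screw_r.

Emit:
move_arm(commands="0 0 0 0 0 0 0.045;0 0 0 0 0 0 0.045;0 0 0 0 0 0 0.045;0 0 0 0 0 0.06 0.045;0 0 -0.1 -0.02 -0.03 0.12 0.045;0 0 -0.28 -0.04 -0.09 0.14 0.045;0 0 -0.46 -0.06 -0.15 0.14 0.045;0 0 -0.54 -0.07 -0.21 0.14 0.045")

```text
time: 38.7
position: [0.3888, -0.3819, 0.2459]
orientation: [0.001, 1.0, -0.002, 0.001]
wrist_force: [1.8, -0.2, -0.5]
finger_gap: 0.475
grasp_force: 0.0
```

Emit:
move_arm(commands="0 0 0 0 -0.005 0 0.045;0 0 0 0 -0.005 0 0.045")

```text
time: 38.95
position: [0.3895, -0.3849, 0.2446]
orientation: [-0.0, 1.0, -0.0, -0.0]
wrist_force: [0.3, 0.2, 0.1]
finger_gap: 0.472
grasp_force: 0.0
```

```bash
python3 paddle.py screw_r 0.4607 -0.394 0
```

```text
t 38.95 p [ 0.3895 -0.3849  0.2446] q [-0.  1. -0. -0.] gap 44.9 gf 0.0 F [0.3 0.2 0.1] M [ 0.03  0.02 -0.03] j [-0.9   0.37  1.73  0.    1.04  0.67]
0.8 [84.7, 109.3, 133.2, 144.3] rect [106.2 127.2  53.5  30.8  17.5] xy@top [[0.4571, -0.1646], [0.4573, -0.1802]]
white 103.4 124.0 207 [ 0.4602 -0.1782]
0.62 [321.5, 104.2, 344.0, 143.9] rect [334.  122.5  35.   18.   90. ] xy@top [[0.4615, -0.392], [0.4613, -0.3914]]
white 334.1 124.4 197 [ 0.4596 -0.3915]
0.34 [120.4, 110.3, 139.4, 138.9] rect [130.7 126.1  30.4  13.3  71.6] xy@top [[0.4582, -0.1893], [0.4583, -0.2032]]
white 128.2 130.3 18 [ 0.4544 -0.2002]
```

View pics/screw_r.png

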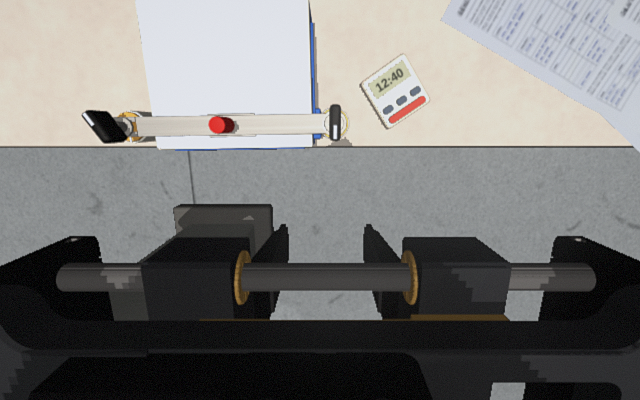

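The hasp is closed, screw_l is turned home (105,127), and the screw_r paddle is at (334,123), along x with its mark towards the robot. I'll grip screw_r.

Emit:
move_arm(commands="0 0 0 0.05 -0.008 0 0.045;0 0 0 0.0715 -0.008 -0.03 0.045;0 0 0 0.0715 -0.008 -0.08 0.045;0 0 0 0.0715 -0.008 -0.12 0.045;0 0 0 0.0715 -0.008 -0.137 0.045;0 0 0 0.0715 -0.008 -0.137 0.045;0 0 0 0.0715 -0.008 -0.137 0.005;0 0 0 0.0715 -0.008 -0.137 0.005")

```text
time: 40.05
position: [0.4615, -0.3935, 0.1095]
orientation: [0.001, 1.0, -0.0, 0.001]
wrist_force: [1.2, 0.5, -0.1]
finger_gap: 0.316
grasp_force: 0.0
```

Emit:
move_arm(commands="0 0 0 0 0 0 0.005;0 0 0 0 0 0 0.005;0 0 0 0 0 0 0.005;0 0 0 0 0 0 0.005")

```text
time: 40.55
position: [0.4612, -0.3932, 0.1083]
orientation: [0.0, 1.0, -0.0, 0.0]
wrist_force: [-0.2, 0.5, 3.7]
finger_gap: 0.106
grasp_force: 30.0
```

```bash
python3 -c "from h import *;st()"
```

```text
t 40.55 p [ 0.4612 -0.3932  0.1083] q [ 0.  1. -0.  0.] gap 10.1 gf 30.0 F [-0.2  0.5  3.7] M [ 0.09  0.11 -0.06] j [-0.81  0.61  1.73 -0.    0.81  0.76]
```

Emit:
move_arm(commands="0 0 0.16 0 0 0 0.005;0 0 0.32 0 0 0 0.005;0 0 0.48 0 0 0.0005 0.005;0 0 0.64 0 0 0.0005 0.005;0 0 0.8 0 0 0.001 0.005;0 0 0.96 0 0 0.001 0.005;0 0 1.1 0 0 0.001 0.005;0 0 1.1 0 0 0.001 0.005")

```text
time: 41.55
position: [0.461, -0.3928, 0.1094]
orientation: [-0.0, 0.852, 0.523, 0.0]
wrist_force: [-1.4, 2.0, 6.8]
finger_gap: 0.106
grasp_force: 30.0
```

```bash
python3 -c "from h import *;st()"
```

```text
t 41.55 p [ 0.461  -0.3928  0.1094] q [-0.     0.852  0.523  0.   ] gap 10.1 gf 30.0 F [-1.4  2.   6.8] M [ 0.57  0.33 -0.05] j [-0.81  0.61  1.73  0.    0.81 -0.35]
```

Emit:
move_arm(commands="0 0 0.08 0 0 0 0.005;0 0 0.08 0 0 0 0.005")

```text
time: 41.8
position: [0.461, -0.3929, 0.1094]
orientation: [-0.0, 0.831, 0.557, 0.0]
wrist_force: [-2.1, 1.8, 7.2]
finger_gap: 0.105
grasp_force: 30.0
```

```bash
python3 -c "from h import *;st()"
```

```text
t 41.8 p [ 0.461  -0.3929  0.1094] q [-0.     0.831  0.557  0.   ] gap 10.0 gf 30.0 F [-2.1  1.8  7.2] M [ 0.53  0.38 -0.3 ] j [-0.81  0.61  1.73  0.    0.81 -0.42]
```

Back-off stop reached (Mz −0.3). Tightening now, with a check past the bind point.

Emit:
move_arm(commands="0 0 -0.18 0 0 0 0.005;0 0 -0.36 0 0 -0.0005 0.005;0 0 -0.54 0 0 -0.001 0.005;0 0 -0.72 0 0 -0.001 0.005;0 0 -0.9 0 0 -0.001 0.005;0 0 -1.08 0 0 -0.0015 0.005;0 0 -1.26 0 0 -0.0015 0.005;0 0 -1.44 0 0 -0.0015 0.005")

```text
time: 42.8
position: [0.4612, -0.3934, 0.108]
orientation: [0.0, 0.991, -0.133, 0.0]
wrist_force: [-1.3, -1.3, 4.2]
finger_gap: 0.104
grasp_force: 30.0
```

Emit:
move_arm(commands="0 0 -0.1 0 0 0 0.005;0 0 -0.2 0 0 0 0.005;0 0 -0.3 0 0 0 0.005")

```text
time: 43.18
position: [0.4611, -0.3935, 0.1077]
orientation: [0.0, 0.961, -0.278, 0.0]
wrist_force: [-1.2, -1.6, 3.0]
finger_gap: 0.105
grasp_force: 30.0
```

```bash
python3 -c "from h import *;st()"
```

```text
t 43.17 p [ 0.4611 -0.3935  0.1077] q [ 0.     0.961 -0.278  0.   ] gap 10.0 gf 30.0 F [-1.2 -1.6  3. ] M [-0.28  0.34 -0.01] j [-0.82  0.61  1.73 -0.    0.81  1.32]
```

Emit:
move_arm(commands="0 0 -0.18 0 0 0 0.005;0 0 -0.36 0 0 -0.0005 0.005;0 0 -0.54 0 0 -0.0005 0.005;0 0 -0.72 0 0 -0.001 0.005;0 0 -0.9 0 0 -0.001 0.005;0 0 -1.08 0 0 -0.001 0.005;0 0 -1.16 0 0 -0.001 0.005;0 0 -1.16 0 0 -0.001 0.005")

```text
time: 44.18
position: [0.4606, -0.3937, 0.1065]
orientation: [-0.001, -0.652, 0.758, 0.0]
wrist_force: [-3.9, -4.0, 1.0]
finger_gap: 0.105
grasp_force: 30.0
```

```bash
python3 -c "from h import *;st()"
```

```text
t 44.17 p [ 0.4606 -0.3937  0.1065] q [-0.001 -0.652  0.758  0.   ] gap 10.0 gf 30.0 F [-3.9 -4.   1. ] M [-0.64  0.83 -0.01] j [-0.82  0.61  1.73 -0.    0.8   2.48]
```

Emit:
move_arm(commands="0 0 0 0 0 0 0.045;0 0 0 0 0 0 0.045;0 0 0 0 0 0 0.045;0 0 0 0 0 0.03 0.045;0 0 0.18 0 0 0.06 0.045;0 0 0.36 0 0 0.06 0.045;0 0 0.54 0 0 0.06 0.045;0 0 0.72 0 0 0.06 0.045")

```text
time: 45.18
position: [0.4612, -0.393, 0.1666]
orientation: [0.0, 0.879, -0.477, 0.0]
wrist_force: [0.3, 0.0, -0.5]
finger_gap: 0.475
grasp_force: 0.0
```

Emit:
move_arm(commands="0 0 0.18 0 0 0 0.045;0 0 0.36 0 0 0 0.045;0 0 0.54 0 0 0 0.045;0 0 0.72 0 0 0 0.045;0 0 0.9 0 0 0 0.045;0 0 1.08 0 0 0 0.045;0 0 1.26 0 0 0 0.045;0 0 1.44 0 0 0 0.045")

```text
time: 46.18
position: [0.4612, -0.393, 0.1665]
orientation: [-0.0, 0.975, 0.221, 0.0]
wrist_force: [-0.5, -0.8, 0.5]
finger_gap: 0.474
grasp_force: 0.0
```

Emit:
move_arm(commands="0 0 0.18 0 0 0 0.045;0 0 0.36 0 0 0 0.045;0 0 0.54 0 0 0 0.045;0 0 0.72 0 0 0 0.045;0 0 0.9 0 0 0 0.045;0 0 0.98 0 0 -0.02 0.045;0 0 0.98 0 0 -0.06 0.045;0 0 0.98 0 0 -0.06 0.045")

```text
time: 47.18
position: [0.4603, -0.3922, 0.1044]
orientation: [-0.002, 0.758, 0.652, -0.0]
wrist_force: [-0.1, 0.5, 1.1]
finger_gap: 0.471
grasp_force: 0.0
```

```bash
python3 -c "from h import *;st()"
```

```text
t 47.17 p [ 0.4603 -0.3922  0.1044] q [-0.002  0.758  0.652 -0.   ] gap 44.8 gf 0.0 F [-0.1  0.5  1.1] M [-0.02 -0.14  0.03] j [-0.81  0.61  1.73  0.    0.8  -0.66]
```

Emit:
move_arm(commands="0 0 0 0 -0.001 0 0.045;0 0 0 0 -0.001 0 0.005;0 0 0 0 -0.001 0 0.005;0 0 0 0 -0.001 0 0.005;0 0 0 0 -0.001 0 0.005;0 0 0 0 -0.001 0 0.005;0 0 0 0 -0.001 0 0.005")

```text
time: 48.05
position: [0.4608, -0.3941, 0.1066]
orientation: [-0.0, 0.758, 0.652, -0.0]
wrist_force: [-5.0, 0.3, 5.0]
finger_gap: 0.101
grasp_force: 30.0
```

Emit:
move_arm(commands="0 0 -0.18 0 0 0 0.005;0 0 -0.36 0 0 -0.0005 0.005;0 0 -0.54 0 0 -0.0005 0.005;0 0 -0.7 0 0 -0.001 0.005;0 0 -0.8 0 0 -0.001 0.005;0 0 -0.8 0 0 -0.001 0.005")

```text
time: 48.8
position: [0.4605, -0.3938, 0.1056]
orientation: [-0.001, 0.953, 0.304, -0.001]
wrist_force: [-7.0, 0.7, 5.1]
finger_gap: 0.101
grasp_force: 30.0
```

```bash
python3 -c "from h import *;st()"
```

```text
t 48.8 p [ 0.4605 -0.3938  0.1056] q [-0.001  0.953  0.304 -0.001] gap 9.6 gf 30.0 F [-7.   0.7  5.1] M [ 0.27  1.47 -0.05] j [-0.82  0.61  1.73 -0.    0.8   0.14]
```

Emit:
move_arm(commands="0 0 -0.06 0 0 0 0.005;0 0 -0.12 0 0 0 0.005;0 0 -0.12 0 0 0 0.005")

```text
time: 49.18
position: [0.4605, -0.3939, 0.1056]
orientation: [-0.0, 0.969, 0.248, -0.001]
wrist_force: [-6.6, 2.0, 5.2]
finger_gap: 0.112
grasp_force: 31.1
```

```bash
python3 -c "from h import *;st()"
```

```text
t 49.17 p [ 0.4605 -0.3939  0.1056] q [-0.     0.969  0.248 -0.001] gap 10.6 gf 31.1 F [-6.6  2.   5.2] M [0.24 1.34 0.73] j [-0.82  0.61  1.73 -0.    0.8   0.25]
```

Home stop reached (Mz 0.73). I'll release, lift and check.

Emit:
move_arm(commands="0 0 0.03 0 0 0 0.045;0 0 0.03 0 0 0 0.045;0 0 0.03 0 0 0 0.045;0 0 0.03 0 0 0.05 0.045;0 0 0 -0.03 0.03 0.11 0.045;0 0 -0.18 -0.06 0.08 0.16 0.045;0 0 -0.36 -0.07 0.1 0.18 0.045;0 0 -0.5 -0.07 0.1 0.18 0.045")

```text
time: 50.18
position: [0.3908, -0.2928, 0.2887]
orientation: [0.002, 1.0, -0.002, 0.002]
wrist_force: [-0.6, -0.5, -0.6]
finger_gap: 0.469
grasp_force: 0.0
```

Emit:
move_arm(commands="0 0 0 0 0 0 0.045;0 0 0 0 0 0 0.045")

```text
time: 50.42
position: [0.3912, -0.2943, 0.285]
orientation: [-0.0, 1.0, 0.001, -0.0]
wrist_force: [0.6, 0.3, 0.2]
finger_gap: 0.472
grasp_force: 0.0
```

```bash
python3 look.py w9.png screw_r timer lid
```

```text
t 50.42 p [ 0.3912 -0.2943  0.285 ] q [-0.     1.     0.001 -0.   ] gap 44.9 gf 0.0 F [0.6 0.3 0.2] M [0.03 0.04 0.  ] j [-0.78  0.24  1.81 -0.    1.1   0.79]
[[0.002, 0.969, 0.246, 0.461], [-1.0, 0.003, -0.001, -0.293], [-0.002, -0.246, 0.969, 0.439], [0.0, 0.0, 0.0, 1.0]]
wrist screw_r 0.69 box [202.3, 112.3, 230.6, 140.8] cen 218.4 127.2 n 595
wrist screw_r 0.6 box [402.1, 107.6, 431.9, 142.0] cen 416.7 125.7 n 551
wrist timer 0.89 box [422.7, 63.7, 487.7, 128.9] cen 455.3 96.6 n 2464
wrist lid 0.86 box [239.0, 3.7, 389.2, 147.1] cen 317.3 71.2 n 16977
```

View pics/w9.png

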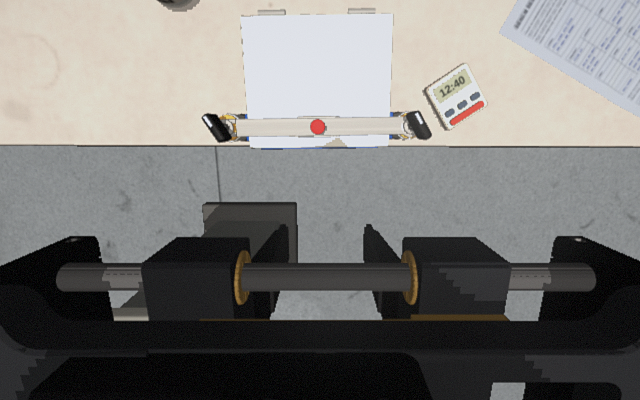

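The lid is shut, the hasp lies across it with its fork at the left screw, and both paddles (216,127) and (417,126) are turned to the home angle. The timer has not moved, so I'm handing in.

```bash
python3 -c "from h import *;print(manip.sign_off())"
```

```text
the job is handed in; nothing more can be done
None
```

The job is handed in: both vials found on the bench (clear and amber) are in the box, the lid is shut, the hasp is closed under the left screw, and both thumbscrews, backed off to their stops first, are home; the hand-in returned no verdict.

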